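# Steady the supply riser and restock it

## Task

The little four-legged riser on the desk is rocking with two of its feet up on the cable trunking: before anything goes on it, turn it where it stands, without lifting it off, until it straddles the trunking squarely with all four feet down on the desk, and let go of it. Then sort the returned jars from the mat: stand every lidded jar upright on the riser, and put every jar that has lost its lid into the side bin. Do not disturb the mug, stapler or tape dispenser.

Things in the scene. Friction and masses are not known exactly. Their poses are not given: they have to be found in the camera images.
- trunking: Flat grey cable trunking stuck to the desk top, a rectangular strip 50 mm wide and 12 mm high, running from 180 mm before to 280 mm beyond its origin along its own x, where it ends in a white power block (150 mm wide, 45 mm high). Fixed. Origin on the strip's centre line, at desk level; x along the strip, y across it, z up.
- riser_top (a point): Riser: loose square steel stand, 0.64 to 0.86 kg, the same from all four sides. Plate 180 by 180 mm, its top 60 mm above the feet; four legs 72 mm out from the centre in x and in y, with round rubber feet 18 mm across. At the start two diagonal feet stand on the trunking and it rocks. This point: centre of the plate's top; x, y along its sides, z up.
- riser_rail (a point): Middle of the +x side of the riser's guard rail, on the bar's centre line. The rail, a bright round bar 8 mm thick, runs round all four sides on corner posts, its bar centre 85 mm out from the riser's centre and 30 mm above the plate top, so fingers fit either side of the bar. Axes as the riser's.
- riser_foot0 (a point): Lowest point of the riser's foot 0, +72 mm in x, +72 mm in y from the riser's centre: height 0 when it stands on the desk, 12 mm when on the trunking.
- riser_foot1 (a point): Lowest point of the riser's foot 1, -72 mm in x, +72 mm in y from the riser's centre: height 0 when it stands on the desk, 12 mm when on the trunking.
- riser_foot2 (a point): Lowest point of the riser's foot 2, -72 mm in x, -72 mm in y from the riser's centre: height 0 when it stands on the desk, 12 mm when on the trunking.
- riser_foot3 (a point): Lowest point of the riser's foot 3, +72 mm in x, -72 mm in y from the riser's centre: height 0 when it stands on the desk, 12 mm when on the trunking.
- mat: Round cork mat 250 mm across and 2 mm thick, fixed, on one side of the riser (left or right varies). The returned jars stand on it. Origin at its centre, at desk level, z up.
- bin: Side bin for rejects: grey open-topped plastic bin, fixed, 200 mm along its x, 180 mm along its y, 70 mm high, walls and floor 4 mm thick, on the other side of the riser. Origin under its centre at desk level, z up.
- full1_mid (a point): Wide-mouth cream jar full1: white plastic, round body 66 mm across and 44 mm tall with a flat shoulder; closed by a straight screw lid 46 mm across and 24 mm tall, 68 mm tall in all; full, 0.14 to 0.26 kg. Point on its axis, half-way up (34 mm above its base); z up along its axis. May be absent.
- full2_mid (a point): Wide-mouth cream jar full2: white plastic, round body 66 mm across and 44 mm tall with a flat shoulder; closed by a straight screw lid 46 mm across and 24 mm tall, 68 mm tall in all; full, 0.14 to 0.26 kg. Point on its axis, half-way up (34 mm above its base); z up along its axis. May be absent.
- full3_mid (a point): Wide-mouth cream jar full3: white plastic, round body 66 mm across and 44 mm tall with a flat shoulder; closed by a straight screw lid 46 mm across and 24 mm tall, 68 mm tall in all; full, 0.14 to 0.26 kg. Point on its axis, half-way up (34 mm above its base); z up along its axis. May be absent.
- full4_mid (a point): Wide-mouth cream jar full4: white plastic, round body 66 mm across and 44 mm tall with a flat shoulder; closed by a straight screw lid 46 mm across and 24 mm tall, 68 mm tall in all; full, 0.14 to 0.26 kg. Point on its axis, half-way up (34 mm above its base); z up along its axis. May be absent.
- empty1_mid (a point): Wide-mouth cream jar empty1: white plastic, round body 66 mm across and 44 mm tall with a flat shoulder; it has lost its lid: only the bare open neck, 36 mm across and 16 mm tall, 60 mm tall in all; empty, 40 g. A reject. Point on its axis, half-way up (30 mm above its base); z up along its axis. May be absent.
- empty2_mid (a point): Wide-mouth cream jar empty2: white plastic, round body 66 mm across and 44 mm tall with a flat shoulder; it has lost its lid: only the bare open neck, 36 mm across and 16 mm tall, 60 mm tall in all; empty, 40 g. A reject. Point on its axis, half-way up (30 mm above its base); z up along its axis. May be absent.
- empty3_mid (a point): Wide-mouth cream jar empty3: white plastic, round body 66 mm across and 44 mm tall with a flat shoulder; it has lost its lid: only the bare open neck, 36 mm across and 16 mm tall, 60 mm tall in all; empty, 40 g. A reject. Point on its axis, half-way up (30 mm above its base); z up along its axis. May be absent.
- mug: Bystander: blue mug, 82 mm across and 95 mm tall, with a handle, loose. Origin at the centre of its underside.
- stapler: Bystander: black stapler, 150 mm long, 36 mm wide, 60 mm tall, loose. Origin at the centre of its underside.
- tape_dispenser: Bystander: black tape dispenser, 145 mm long, 55 mm wide, 90 mm tall, loose. Origin at the centre of its underside.
Mind the look-alikes: they are no part of the job. Leave any blue, brown or turquoise look-alike of the part that bears empty1_mid alone.

How it is judged:
By the outcome, as a careful person would: the job done as asked, in the order asked, and still so for the second after the job is handed in, with the robot touching nothing.
Of full1, full2, full3, full4 only 3 to 4 are there at a start; the rules pass over those that are not, and their reading is None.
Of empty1, empty2, empty3 only 2 to 3 are there at a start; the rules pass over those that are not, and their reading is None.
At some moment in a run one of full1, full2, full3, full4, empty1, empty2, empty3 may be knocked a few centimetres aside while the robot is not near it.
It also fails if it takes over 210 s, if anything falls off the work surface, if the arm or the gripper's body presses on something with over 40 N, if the wrist force passes 120 N, or if a joint passes its speed limit or range.

## Robot

A 6-joint arm with a two-finger parallel gripper is mounted at the origin on the work surface. World frame = base frame: x ahead of the robot, y to its left, z up, the work surface at z = 0. Lengths are in m, angles in degrees, forces in N, time in s.
With the tool pointing down it reaches from about 0.4 to 0.825 m from the base axis. Payload 7 kg.
Tool frame: the origin (TCP) lies midway between the tips of the shut fingers; the grasp point (between the pads) lies 19 mm behind it; z points along the fingers, y is the line along which they close (so a half turn about z gives the same grasp; the last joint's range is limited). The gripper opens to 88 mm and grips with 3 to 60 N. Pads are 19 mm wide; open, the fingers measure 130 mm over their backs; the gripper's body (78 mm by 193 mm) begins 47 mm behind the grasp point.
Start: joints at [90.476, 20.546, 0.682, 0, -70.136, -16.507], TCP at [0.186, 0.649, 0.227] pointing down, gripper open.
Joint ranges: [-176.03, 176.03], [-82.01, 121.73], [-58.28, 71.71], [-173.87, 95.51], [-174.79, -0.11], [-173.66, 173.66]. Speed limits (degrees/s): [136.94, 136.94, 172.46, 180, 180, 180].

## Interface

Orientations are given as [roll, pitch, yaw] about the fixed x, y, z axes, in that order (R = Rz(yaw) Ry(pitch) Rx(roll)).
In Python, from plant import * gives the robot as it stands.
- The arm moves only by the tool move_arm, never from a script. Its argument "commands" is a list of rows, each a list of 7 numbers: the shift along the world's x, y, z in mm, then the turn, a rotation vector about the world's x, y, z in degrees, then the opening in per cent of the stroke, from 0 (shut) to 100 (fully open). In form: [[x, y, z, rx, ry, rz, fingers], ...]. A call has 1 to 20 rows; each row shifts and turns the commanded pose from where the row before left it; what a row does not reach is not made up. A row lasts 1/10 s, in which the tool goes at most 50 mm and 8.59 degrees, less where a joint would pass 70% of its speed; a pose out of reach is approached as far as the arm can. A call with a gripper value outside its range is refused whole. The fingers move at their own pace and stop on an object; "squeeze" is the grip in N (left out, the last holds). Time passes only in rows, so rows that do not move let the fingers close. It gives the time, the measured TCP pose, the force and the opening at its end, in the units of the state.
- get_state(): the state, without advancing time (a new reading comes with each control period).
- capture(name): name is "side" or "top"; returns a dict with "frame" (420x560x3 uint8, blue, green, red), "camera_matrix" (3x3 intrinsics, pixels), "dist_coeffs" ([k1, k2, p1, p2, k3] as OpenCV has them; the pictures are not rectified), "world_to_cam" (4x4, takes a point from world to camera coordinates). Camera axes: x right, y up, looking along -z (the intrinsics and any distortion apply to the point x, -y, -z); pixel columns grow to the right and rows downward; lengths in m; the calibration is good to about 2 mm. A picture is of the moment at which its call begins. There is no depth.
- close_job(): hands the job in, once; it reports no verdict.
The state is a dict: "time_s": time; "joints": joint angles; "qd": joint speeds; "joint_torque": joint torques, N m; "tcp_pos": TCP position; "eef_rot": TCP orientation; "contact_force": force on the tool from outside, world axes, zero at the start; "moment": the same for the moment, N m; "gripper_width": finger opening in m.
Only numpy, scipy, OpenCV 4.12 (cv2) and the standard library are available. Lean on these libraries where they do the work, as an engineer would, in place of code of your own. Each camera call takes 0.05 s, during which the arm holds its last target. There are 200 camera calls.

## Working session

There is one attempt and no reset: what is moved stays moved. The work goes in short steps, Python scripts to look and compute and a tool call to move; the robot and the scene stay as the last step left them, time stands still between calls to the robot, and variables do not carry over. Pictures are saved under pics/ and viewed, on a budget of 14 in all, crops included, one or two more only if the job needs it, and the job is handed in when it is done.

Besides the shell and the picture viewer there is one more tool, called after ">>>" in YAML: its name, and indented under it one key for each argument. move_arm: Moves the arm, as the interface text tells. Its arguments: {"type":"object","properties":{"commands":{"type":"array"},"squeeze":{"type":"number"}},"required":["commands"]}

```bash
mkdir -p pics; cat > h.py <<'E'
from plant import *
import numpy as np, cv2
def ray(c,uv):
    p=cv2.undistortPoints(np.array([[uv]],float),np.array(c["camera_matrix"]),np.array(c["dist_coeffs"]))[0,0]
    T=np.array(c["world_to_cam"]);R=T[:3,:3];o=-R.T@T[:3,3]
    return o,R.T@np.array([p[0],-p[1],-1.0])
def onz(c,uv,z):
    o,d=ray(c,uv);return o+d*(z-o[2])/d[2]
def proj(c,P):
    T=np.array(c["world_to_cam"]);q=T[:3,:3]@np.array(P,float)+T[:3,3];q=np.array([[q[0],-q[1],-q[2]]])
    return cv2.projectPoints(q,np.zeros(3),np.zeros(3),np.array(c["camera_matrix"]),np.array(c["dist_coeffs"]))[0][0,0]
E
python3 - <<'E'
from h import *
for n in("top","side"):
    c=capture(n);cv2.imwrite(f"pics/{n}0.png",cv2.resize(c["frame"],(800,600)))
    T=np.array(c["world_to_cam"]);print(n,-T[:3,:3].T@T[:3,3],T[:3,:3].round(2).tolist(),c["camera_matrix"])
print(get_state())
E
```

```text
top [0.42232584 0.08165808 1.58505483] [[-0.02, -1.0, 0.02], [1.0, -0.02, 0.07], [-0.07, 0.02, 1.0]] [[527.57893921   0.         277.15253783]
 [  0.         527.57893921 220.02915193]
 [  0.           0.           1.        ]]
side [-0.14525353 -0.61718176  0.73750011] [[0.71, -0.7, 0.0], [0.4, 0.41, 0.82], [-0.58, -0.58, 0.57]] [[392.10627184   0.         272.5272712 ]
 [  0.         392.10627184 214.4186421 ]
 [  0.           0.           1.        ]]
{'time_s': 0.1, 'joints': array([ 9.04766619e+01,  2.05884087e+01,  6.40611726e-01, -1.84195532e-02,
       -7.01337965e+01, -1.65059682e+01]), 'qd': array([-0.04529917, -0.05499384,  0.13988084,  0.04794429, -0.07344658,
        0.04499338]), 'joint_torque': array([-1.32663590e-03, -5.84159410e+01,  2.93752974e+01,  7.01541871e+00,
        1.01934996e-02, -5.01192790e-05]), 'tcp_pos': array([0.18629835, 0.6483527 , 0.22571411]), 'eef_rot': array([ 1.79916849e+02, -6.58128181e-03, -1.60355733e+01]), 'contact_force': array([ 0.39190635, -0.28299635,  0.67144932]), 'moment': array([-0.01790526,  0.02894238, -0.0191784 ]), 'gripper_width': 0.08734185658151424}
```

View pics/top0.png

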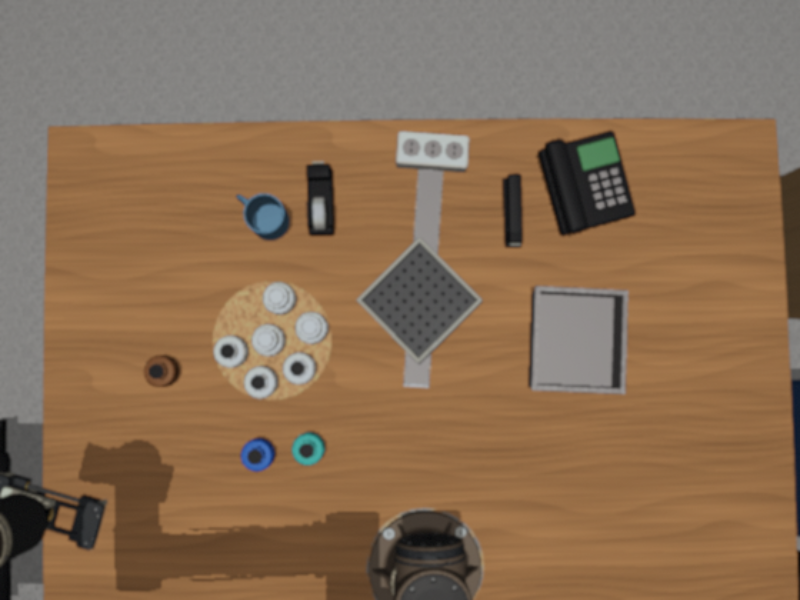

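View pics/side0.png

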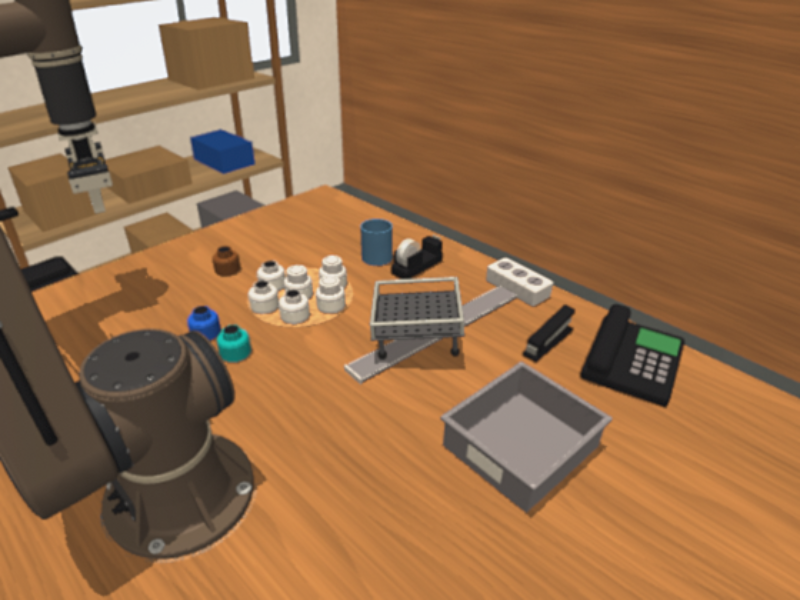

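The 800×600 top view (0.7 × these pixels in the raw frame) shows:
- **Lidded jars:** (278,297), (267,340), (311,327).
- **Open-neck jars with a dark mouth:** (229,351), (298,368), (260,381).
- **Look-alikes to leave alone:** brown (161,370), blue (257,455), turquoise (308,449).
- **Riser:** (420,300), turned about 45° to the trunking.
- **Bin:** (580,340).

Next I measure positions and check the jars in one crop.

```bash
cat > m.py <<'E'
from h import *
def jars(c):
    f=c["frame"];hsv=cv2.cvtColor(f,cv2.COLOR_BGR2HSV)
    m=((hsv[...,1]<60)&(hsv[...,2]>125)).astype(np.uint8)*255
    m[:, :130]=0; m[290:]=0
    cn,_=cv2.findContours(cv2.morphologyEx(m,cv2.MORPH_OPEN,np.ones((3,3))),cv2.RETR_EXTERNAL,cv2.CHAIN_APPROX_NONE)
    out=[]
    for k in cn:
        if cv2.contourArea(k)<120: continue
        (u,v),r=cv2.minEnclosingCircle(k)
        h=cv2.convexHull(k);M=cv2.moments(h);uv=(M['m10']/M['m00'],M['m01']/M['m00'])
        p=onz(c,uv,.030); u0,v0=map(int,uv)
        out.append((p[:2].round(3).tolist(),np.round(uv,1).tolist(),round(r,1),cv2.contourArea(k),int(f[v0-4:v0+5,u0-4:u0+5].min()),cv2.minAreaRect(k)))
    return out
E
python3 - <<'E'
from m import *
c=capture("top");f=c["frame"]
for j in jars(c): print(j)
hsv=cv2.cvtColor(f,cv2.COLOR_BGR2HSV)
# riser: grey blob (incl. dark plate) around its centre
m=((hsv[...,1]<70)).astype(np.uint8)*255
m[:165]=0;m[257:]=0;m[:,:245]=0;m[:,345:]=0
m=cv2.morphologyEx(m,cv2.MORPH_OPEN,np.ones((23,23)))
k=max(cv2.findContours(m,0,2)[0],key=cv2.contourArea);r=cv2.minAreaRect(k)
print("riser",r)
P=np.array([onz(c,q,.09) for q in cv2.boxPoints(r)]);print(P.round(3).tolist(),P.mean(0))
for i in range(2):
    e=P[i+1]-P[i];print(np.linalg.norm(e),np.degrees(np.arctan2(e[1],e[0])))
# trunking ends (800-scale px by eye) 
t=((hsv[...,1]<60)&(hsv[...,2]>90)).astype(np.uint8)
for v in (125,140,155,262):
    us=np.where(t[v,275:320])[0]+275
    if len(us): print("trunk",onz(c,(us.mean(),v),.012),len(us))
b=[onz(c,(u*.7,v*.7),.07).round(3) for u,v in((534,287),(628,290),(626,393),(532,390))];print("bin",b,np.mean(b,0))
print("mat",onz(c,(272*.7,340*.7),0))
a=cv2.resize(f[185:295,135:345],(800,419),interpolation=cv2.INTER_CUBIC)
cv2.imwrite("pics/crop1.png",a)
E
```

```text
([0.392, 0.333], [181.5, 267.2], 11.5, 374.5, 42, ((181.5, 267.0), (22.0, 21.0), 90.0))
([0.419, 0.253], [208.8, 257.5], 11.5, 374.0, 44, ((208.5, 257.5), (21.0, 21.0), 90.0))
([0.412, 0.01], [291.6, 258.5], 15.4, 363.5, 123, ((291.8584289550781, 257.6239013671875), (17.760574340820312, 26.408042907714844), 3.814074993133545))
([0.456, 0.396], [160.2, 245.7], 11.6, 376.0, 38, ((160.0, 246.0), (22.0, 22.0), 90.0))
([0.478, 0.317], [186.9, 237.7], 11.7, 376.0, 163, ((186.5, 238.0), (22.0, 21.0), 90.0))
([0.452, -0.794], [555.6, 239.7], 16.4, 210.0, 79, ((555.5, 240.0), (32.0, 7.0), 90.0))
([0.502, 0.227], [217.4, 229.1], 11.5, 378.5, 171, ((217.5, 229.0), (22.0, 21.0), 90.0))
([0.463, -0.324], [403.4, 238.9], 48.0, 3540.5, 140, ((405.9068908691406, 237.51507568359375), (64.84442901611328, 73.20906066894531), 2.12109637260437))
([0.565, 0.294], [194.6, 208.1], 11.5, 372.5, 165, ((194.5, 208.0), (22.0, 21.0), 90.0))
([0.745, -0.021], [299.5, 146.6], 30.1, 884.5, 139, ((299.11724853515625, 148.2411651611328), (17.561016082763672, 58.86931610107422), 3.814074993133545))
([0.874, -0.032], [
[... 267 characters left out ...]
75), 90.0))
riser ((294.2500305175781, 208.75001525878906), (63.639610290527344, 65.76092529296875), 45.0)
[[0.553, 0.132, 0.09], [0.685, -0.003, 0.09], [0.553, -0.129, 0.09], [0.423, 0.007, 0.09]] [0.55364998 0.00195852 0.09      ]
0.1884952911126048 -45.74448602116585
0.18206416886344381 -136.25045270170938
trunk [ 0.81487422 -0.02627852  0.012     ] 18
trunk [ 0.76867927 -0.02222956  0.012     ] 18
trunk [ 0.72274501 -0.01820897  0.012     ] 18
trunk [0.40119418 0.00938276 0.012     ] 18
bin [array([ 0.574, -0.231,  0.07 ]), array([ 0.565, -0.424,  0.07 ]), array([ 0.356, -0.412,  0.07 ]), array([ 0.366, -0.22 ,  0.07 ])] [ 0.46525 -0.32175  0.07   ]
mat [0.47821674 0.31089743 0.        ]
```

View pics/crop1.png

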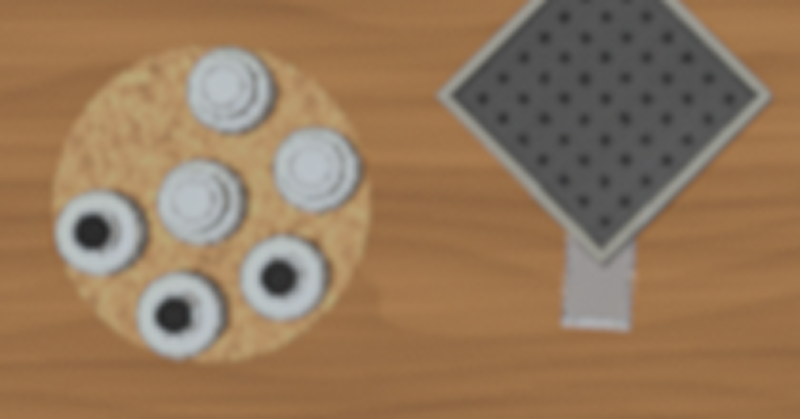

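The crop confirms three lidded jars with a concentric white lid and three open ones with a dark mouth. Trunking direction is about −4.9°, and the riser's sides are at about 44° mod 90. I'll turn the riser +41° by gripping the near-right rail, starting above the rail's middle.

>>> move_arm:
  commands:
    - [15.3,-35.3,0,0,0,-1.5,100]
    - [15.3,-35.3,0,0,0,-1.5,100]
    - [15.3,-35.3,0,0,0,-1.5,100]
    - [15.3,-35.3,0,0,0,-1.5,100]
    - [15.3,-35.3,0,0,0,-1.5,100]
    - [15.3,-35.3,0,0,0,-1.5,100]
    - [15.3,-35.3,0,0,0,-1.5,100]
    - [15.3,-35.3,0,0,0,-1.5,100]
    - [15.3,-35.3,0,0,0,-1.5,100]
    - [15.3,-35.3,0,0,0,-1.5,100]
    - [15.3,-35.3,0,0,0,-1.5,100]
    - [15.3,-35.3,0,0,0,-1.5,100]
    - [15.3,-35.3,0,0,0,-1.5,100]
    - [15.3,-35.3,0,0,0,-1.5,100]
    - [15.3,-35.3,0,0,0,-1.5,100]
    - [15.3,-35.3,0,0,0,-1.5,100]
    - [15.3,-35.3,0,0,0,-1.5,100]
    - [15.3,-35.3,0,0,0,-1.5,100]
    - [15.3,-35.3,0,0,0,-1.5,100]
    - [15.3,-35.3,0,0,0,-1.5,100]

```text
time_s: 2.15
tcp_pos: [0.4927, -0.0589, 0.2266]
eef_rot: [-180.0, 0.0, -46.1]
contact_force: [-0.1, -0.1, -0.6]
gripper_width: 0.0875
```

>>> move_arm:
  commands:
    - [0,1,-30,0,0,0,100]
    - [0,1,-30,0,0,0,100]
    - [0,0,-30,0,0,0,100]
    - [0,0,-30,0,0,0,70]
    - [0,0,-22,0,0,0,40]
    - [0,0,0,0,0,0,30]
    - [0,0,0,0,0,0,30]
    - [0,0,0,0,0,0,30]
  squeeze: 20

```text
time_s: 2.95
tcp_pos: [0.4934, -0.0551, 0.0859]
eef_rot: [-179.9, -0.1, -46.0]
contact_force: [0.3, 0.4, 0.2]
gripper_width: 0.0538
```

```bash
python3 - <<'E'
from h import *
c=capture("side");f=c["frame"]
cv2.imwrite("pics/s1.png",cv2.resize(f[150:300,200:400],(800,600),interpolation=cv2.INTER_CUBIC))
E
```

```text
(no output)
```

View pics/s1.png

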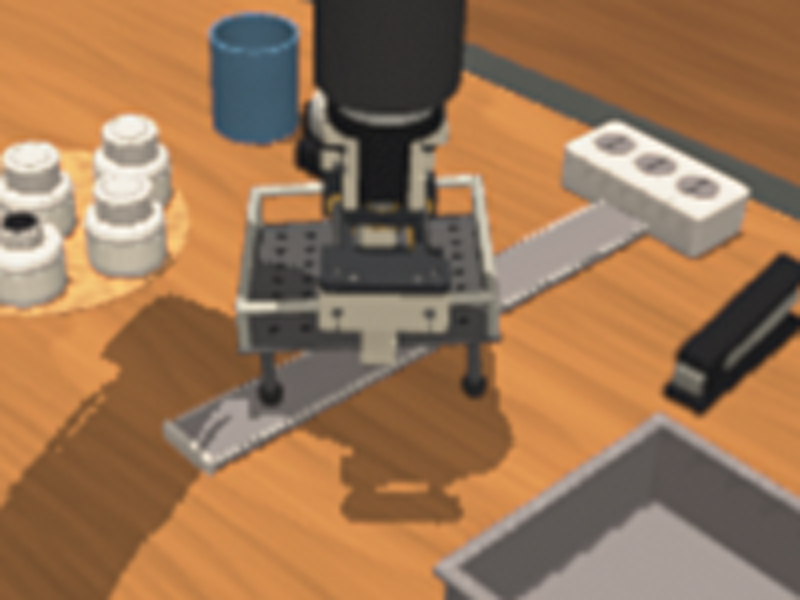

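```bash
python3 - <<'E'
from h import *
c=capture("side")
P=lambda p:((proj(c,p)-[200,150])*4).round(0)
ctr=np.array([.554,.002])
for z in(0,.012,.024): 
    print(z,[P([*(ctr+.102*np.array([np.cos(a),np.sin(a)])),z]) for a in np.radians([-91,179])])
b=ctr+.085*np.array([np.cos(np.radians(-136)),np.sin(np.radians(-136))])
for z in(.095,.102,.109):print(z,P([*b,z]), [P([*(b+s*.07*np.array([np.cos(np.radians(-46)),np.sin(np.radians(-46))])),z]) for s in(-1,1)])
E
```

```text
0 [array([472., 415.]), array([272., 412.])]
0.012 [array([474., 402.]), array([272., 399.])]
0.024 [array([475., 389.]), array([272., 386.])]
0.095 [377. 319.] [array([274., 317.]), array([480., 320.])]
0.102 [377. 310.] [array([274., 309.]), array([481., 312.])]
0.109 [378. 302.] [array([274., 301.]), array([482., 304.])]
```

The rail middle is at about 0.108 m, so this is the high side. The grasp point at 0.105 m suits it, so I close.

>>> move_arm:
  commands:
    - [0,0,0,0,0,0,0]
    - [0,0,0,0,0,0,0]
    - [0,0,0,0,0,0,0]
    - [0,0,0,0,0,0,0]
    - [0,0,0,0,0,0,0]
    - [0,0,0,0,0,0,0]
    - [0,0,0,0,0,0,0]
    - [0,0,0,0,0,0,0]
    - [0,0,0,0,0,0,0]
    - [0,0,0,0,0,0,0]
  squeeze: 20

```text
time_s: 4.05
tcp_pos: [0.4923, -0.0554, 0.0846]
eef_rot: [180.0, 0.0, -46.0]
contact_force: [-0.7, -2.6, 2.2]
gripper_width: 0.0072
```

```bash
python3 - <<'E'
import numpy as np
C=np.array([.5537,.002]);Ce=np.array([.554,-.002])
prev=None
for i in range(0,11):
    s=i/10;a=np.radians(-136+41*s);p=(C+(Ce-C)*s)+.085*np.array([np.cos(a),np.sin(a)])
    if prev is not None:print(((p-prev)*1000).round(1))
    prev=p
E
```

```text
[ 4.4 -4.6]
[ 4.7 -4.3]
[ 5. -4.]
[ 5.2 -3.6]
[ 5.4 -3.2]
[ 5.6 -2.8]
[ 5.8 -2.4]
[ 5.9 -2. ]
[ 6.  -1.6]
[ 6.1 -1.1]
```

>>> move_arm:
  commands:
    - [0,0,-2,0,0,0,0]
    - [0,0,-2,0,0,0,0]
    - [2.2,-2.3,0,0,0,2.05,0]
    - [2.2,-2.3,0,0,0,2.05,0]
    - [2.3,-2.2,0,0,0,2.05,0]
    - [2.4,-2.1,0,0,0,2.05,0]
    - [2.5,-2,0,0,0,2.05,0]
    - [2.5,-2,0,0,0,2.05,0]
    - [2.6,-1.8,0,0,0,2.05,0]
    - [2.6,-1.8,0,0,0,2.05,0]
    - [2.7,-1.6,0,0,0,2.05,0]
    - [2.7,-1.6,0,0,0,2.05,0]

```text
time_s: 5.25
tcp_pos: [0.5173, -0.0749, 0.0803]
eef_rot: [-180.0, -0.0, -25.5]
contact_force: [2.0, 0.2, -4.4]
gripper_width: 0.0077
```

>>> move_arm:
  commands:
    - [2.8,-1.4,-1,0,0,2.05,0]
    - [2.8,-1.4,-1,0,0,2.05,0]
    - [2.9,-1.2,-1,0,0,2.05,0]
    - [2.9,-1.2,-1,0,0,2.05,0]
    - [2.9,-1,-1,0,0,2.05,0]
    - [2.9,-1,-1,0,0,2.05,0]
    - [3,-0.8,-1,0,0,2.05,0]
    - [3,-0.8,-1,0,0,2.05,0]
    - [3,-0.6,-1,0,0,2.05,0]
    - [3,-0.6,-1,0,0,2.05,0]

```text
time_s: 6.25
tcp_pos: [0.5471, -0.0844, 0.0701]
eef_rot: [-179.9, -0.1, -5.0]
contact_force: [2.1, 1.3, -2.5]
gripper_width: 0.0085
```

```bash
python3 - <<'E'
from h import *
c=capture("side");f=c["frame"]
a=cv2.resize(f[150:300,200:400],(480,360),interpolation=cv2.INTER_CUBIC)
f=capture("top")["frame"];b=cv2.resize(f[150:290,240:360],(308,360),interpolation=cv2.INTER_CUBIC)
cv2.imwrite("pics/s2.png",np.hstack([a,b]));print(get_state()["contact_force"],get_state()["moment"])
E
```

```text
[ 2.4127574   0.97447663 -2.01497023] [ 0.54380839 -0.76914797 -0.39116639]
```

View pics/s2.png

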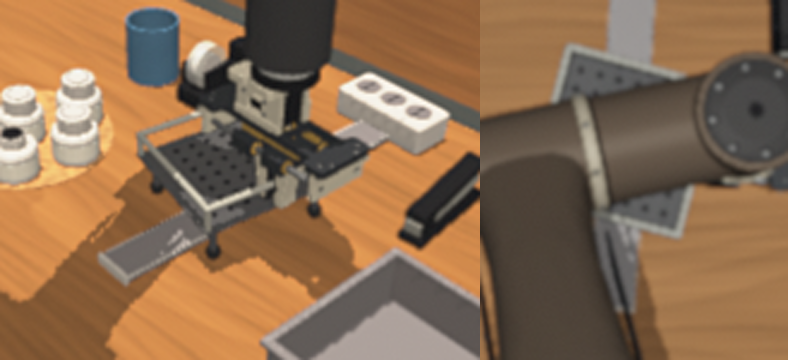

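The riser is mostly turned, but its top edge looks some degrees short. I release, back off and measure.

>>> move_arm:
  commands:
    - [0,0,-1,0,0,0,60]
    - [0,0,0,0,0,0,60]
    - [0,0,0,0,0,0,60]
    - [0,0,0,0,0,0,60]
    - [0,0,0,0,0,0,60]
    - [0,0,30,0,0,0,60]
    - [0,0,40,0,0,0,60]
    - [0,-40,40,0,0,0,60]
    - [-20,-50,0,0,0,0,60]
    - [-20,-50,0,0,0,0,60]
    - [-20,-50,0,0,0,0,60]

```text
time_s: 7.45
tcp_pos: [0.4899, -0.2609, 0.1756]
eef_rot: [180.0, -0.1, -5.0]
contact_force: [1.0, -0.9, 0.3]
gripper_width: 0.0524
```

```bash
cat > r.py <<'E'
from h import *
def riser():
    c=capture("top");f=c["frame"];hsv=cv2.cvtColor(f,cv2.COLOR_BGR2HSV)
    m=((hsv[...,1]<70)).astype(np.uint8)*255
    m[:160]=0;m[262:]=0;m[:,:240]=0;m[:,350:]=0
    m=cv2.morphologyEx(m,cv2.MORPH_OPEN,np.ones((25,25)))
    k=max(cv2.findContours(m,0,2)[0],key=cv2.contourArea);r=cv2.minAreaRect(k)
    P=np.array([onz(c,q,.09) for q in cv2.boxPoints(r)]);print("riser",r,P.mean(0))
    for i in range(2):
        e=P[i+1]-P[i];print(np.linalg.norm(e),np.degrees(np.arctan2(e[1],e[0])))
    return c
E
python3 - <<'E'
from r import *
f=riser()["frame"];b=cv2.resize(f[150:290,240:360],(308,360),interpolation=cv2.INTER_CUBIC)
f=capture("side")["frame"]
a=cv2.resize(f[150:300,200:400],(480,360),interpolation=cv2.INTER_CUBIC)
cv2.imwrite("pics/s3.png",np.hstack([a,b]))
E
```

```text
riser ((288.0, 201.0), (64.0, 48.0), 90.0) [0.57610411 0.01941613 0.09      ]
0.13748845139299798 -90.84310156115838
0.18347364862805576 178.69131086068788
```

View pics/s3.png

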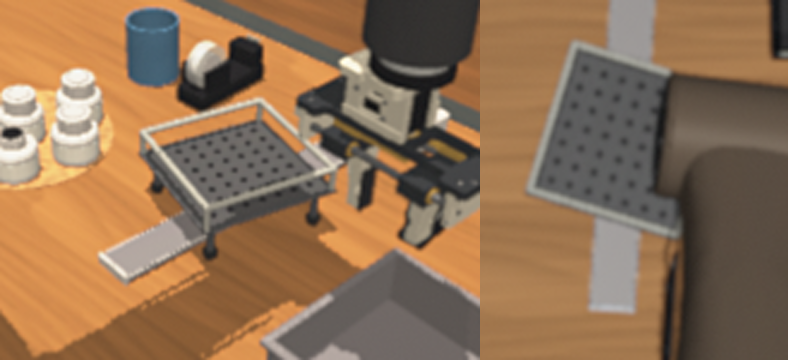

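>>> move_arm:
  commands:
    - [-20,-50,0,0,0,0,60]
    - [-20,-50,0,0,0,0,60]
    - [-20,-50,0,0,0,0,60]
    - [-20,-50,0,0,0,0,60]

```text
time_s: 7.95
tcp_pos: [0.4158, -0.4466, 0.1752]
eef_rot: [180.0, -0.0, -5.0]
contact_force: [0.5, 0.1, -0.2]
gripper_width: 0.0523
```

```bash
python3 - <<'E'
from r import *
c=riser();f=c["frame"]
print([onz(c,((u-480)/308*120+240,v/360*140+150),.09).round(3) for u,v in((575,42),(528,190))])
cv2.imwrite("pics/t4.png",cv2.resize(f[150:290,220:400],(720,560),interpolation=cv2.INTER_CUBIC))
E
```

```text
riser ((296.0, 204.0), (70.0, 64.0), 90.0) [ 0.56722873 -0.0033007   0.09      ]
0.1834753882962425 -90.83204777381152
0.2007008085394544 178.57058057952133
[array([0.676, 0.049, 0.09 ]), array([0.512, 0.104, 0.09 ])]
```

```bash
sed -i 's/np.ones((25,25))/cv2.getStructuringElement(2,(25,25))/' r.py; python3 - <<'E'
from r import *
c=riser()
E
```

```text
riser ((296.0270080566406, 204.16217041015625), (62.93437957763672, 71.4628677368164), 17.10272979736328) [ 0.56678353 -0.00339865  0.09      ]
0.20476387216429978 -17.95470464366008
0.1803027166292884 -108.09545310952487
```

View pics/t4.png

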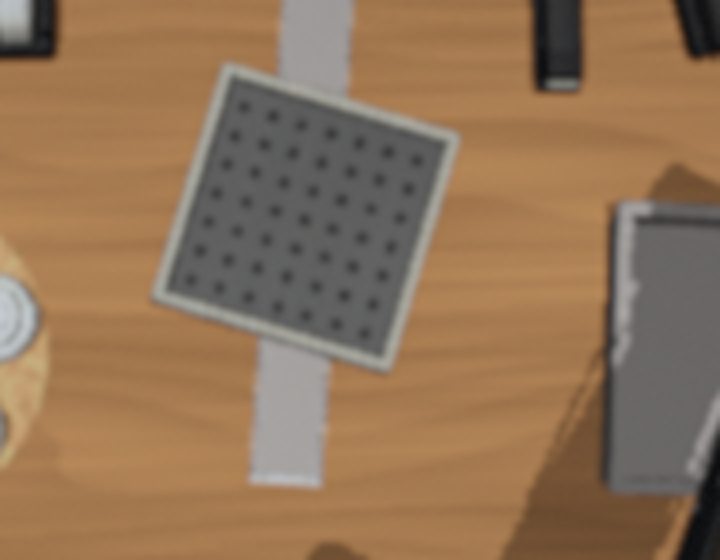

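The riser's centre is at about (0.566, −0.004), on the trunking line, with its sides at −18° and 13° still to go. I regrip the right rail harder.

>>> move_arm:
  commands:
    - [12.4,36.2,0,0,0,-1.3,60]
    - [12.4,36.2,0,0,0,-1.3,60]
    - [12.4,36.2,0,0,0,-1.3,60]
    - [12.4,36.2,0,0,0,-1.3,60]
    - [12.4,36.2,0,0,0,-1.3,60]
    - [12.4,36.2,0,0,0,-1.3,60]
    - [12.4,36.2,0,0,0,-1.3,60]
    - [12.4,36.2,0,0,0,-1.3,60]
    - [12.4,36.2,0,0,0,-1.3,60]
    - [12.4,36.2,0,0,0,-1.3,60]
    - [0,0,0,0,0,0,60]
    - [0,0,-30,0,0,0,60]
    - [0,0,-30,0,0,0,60]
    - [0,0,-30,0,0,0,60]
    - [0,0,-14,0,0,0,40]
    - [0,0,0,0,0,0,0]
    - [0,0,0,0,0,0,0]
    - [0,0,0,0,0,0,0]
    - [0,0,0,0,0,0,0]
    - [0,0,0,0,0,0,0]
  squeeze: 50

```text
time_s: 10.05
tcp_pos: [0.5408, -0.0832, 0.0718]
eef_rot: [-180.0, -0.1, -18.0]
contact_force: [0.6, -0.1, 0.9]
gripper_width: 0.0099
```

```bash
python3 - <<'E'
import numpy as np
C=np.array([.5665,-.004]);prev=None
for i in range(8):
    a=np.radians(-108+13*i/7);p=C+.085*np.array([np.cos(a),np.sin(a)])
    if prev is not None:print(((p-prev)*1000).round(1))
    prev=p
E
```

```text
[ 2.6 -0.8]
[ 2.7 -0.7]
[ 2.7 -0.6]
[ 2.7 -0.5]
[ 2.7 -0.5]
[ 2.7 -0.4]
[ 2.7 -0.3]
```

>>> move_arm:
  commands:
    - [0,0,0,0,0,0,0]
    - [0,0,0,0,0,0,0]
    - [2.6,-0.8,0,0,0,1.9,0]
    - [2.7,-0.7,0,0,0,1.9,0]
    - [2.7,-0.6,0,0,0,1.9,0]
    - [2.7,-0.5,0,0,0,1.9,0]
    - [2.7,-0.5,0,0,0,1.9,0]
    - [2.7,-0.4,0,0,0,1.9,0]
    - [2.7,-0.3,0,0,0,1.9,0]
    - [0,0,0,0,0,0,0]
    - [0,0,0,0,0,0,0]

```text
time_s: 11.15
tcp_pos: [0.5586, -0.0881, 0.0716]
eef_rot: [179.9, 0.0, -4.8]
contact_force: [-3.5, -4.2, 8.0]
gripper_width: 0.0067
```

```bash
python3 - <<'E'
from r import *
print(get_state()["moment"])
c=capture("top");f=c["frame"]
cv2.imwrite("pics/t5.png",cv2.resize(f[150:290,220:400],(720,560),interpolation=cv2.INTER_CUBIC))
E
```

```text
[-1.59509253  1.08028425 -0.60084707]
```

View pics/t5.png

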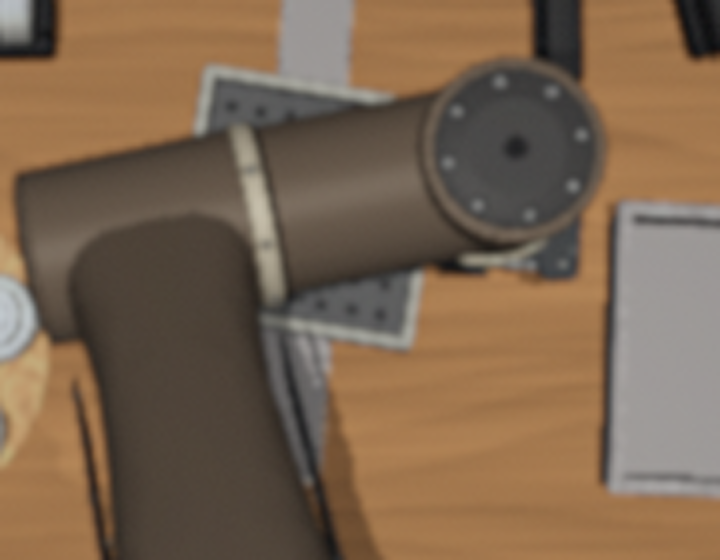

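About 5° short still, by the top edge from (210,68) to (388,97). I turn 6° further in the grip.

>>> move_arm:
  commands:
    - [2.9,-0.2,0.3,0,0,2,0]
    - [2.9,0,0.3,0,0,2,0]
    - [2.9,0,0.3,0,0,2,0]
    - [0,0,0,0,0,0,0]
    - [0,0,0,0,0,0,0]
    - [0,0,0,0,0,0,60]
    - [0,0,0,0,0,0,60]
    - [0,0,0,0,0,0,60]
    - [0,0,0,0,0,0,60]
    - [0,0,0,0,0,0,60]
    - [0,0,35,0,0,0,60]
    - [0,0,40,0,0,0,60]
    - [-10,-40,35,0,0,0,60]
    - [-20,-45,0,0,0,0,60]
    - [-20,-45,0,0,0,0,60]
    - [-20,-45,0,0,0,0,60]
    - [-20,-45,0,0,0,0,60]
    - [-20,-45,0,0,0,0,60]
    - [-20,-45,0,0,0,0,60]
    - [-20,-45,0,0,0,0,60]
  squeeze: 50

```text
time_s: 13.2
tcp_pos: [0.4174, -0.4409, 0.1794]
eef_rot: [180.0, -0.0, 1.3]
contact_force: [1.9, -0.0, -0.2]
gripper_width: 0.0529
```

```bash
python3 - <<'E'
from m import *
from r import *
c=riser()
for j in jars(c):
    if j[2]<14: print(j[:5])
f=c["frame"]
b=cv2.resize(f[150:270,220:370],(450,360),interpolation=cv2.INTER_CUBIC)
f=capture("side")["frame"]
a=cv2.resize(f[170:270,230:340],(396,360),interpolation=cv2.INTER_CUBIC)
cv2.imwrite("pics/s6.png",cv2.resize(np.hstack([a,b]),(800,340)))
E
```

```text
riser ((295.5, 202.5), (71.0, 63.0), 90.0) [ 0.57156245 -0.00195834  0.09      ]
0.1806534304896127 -90.82751799282548
0.20364252593548288 178.57630377382227
([0.392, 0.333], [181.6, 267.1], 11.6, 381.0, 47)
([0.395, -0.525], [470.2, 260.5], 12.2, 135.0, 12)
([0.419, 0.252], [209.0, 257.3], 11.8, 388.0, 49)
([0.456, 0.394], [160.7, 245.8], 12.1, 389.5, 45)
([0.478, 0.316], [187.4, 237.7], 11.8, 390.0, 175)
([0.502, 0.226], [217.6, 229.1], 11.7, 387.5, 184)
([0.565, 0.293], [194.9, 208.2], 11.7, 384.5, 178)
([0.742, 0.209], [222.5, 148.5], 9.8, 124.5, 93)
```

View pics/s6.png

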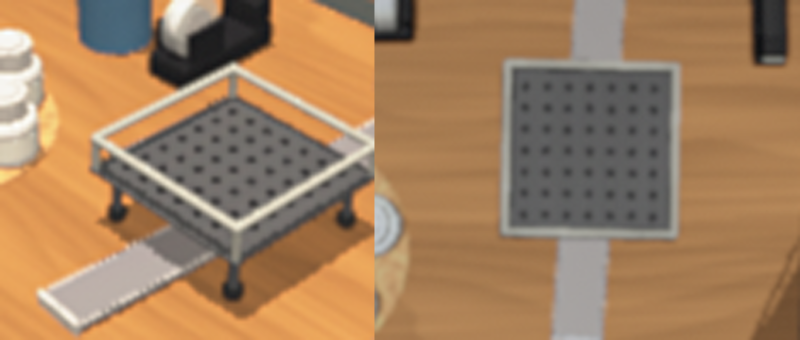

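```bash
cat > r.py <<'E'
from h import *
def riser():
    c=capture("top");f=c["frame"];hsv=cv2.cvtColor(f,cv2.COLOR_BGR2HSV)
    m=((hsv[...,1]<70)&(hsv[...,2]<130)).astype(np.uint8)*255
    m[:165]=0;m[240:]=0;m[:,:250]=0;m[:,345:]=0
    m=cv2.morphologyEx(cv2.morphologyEx(m,3,np.ones((5,5))),2,np.ones((9,9)))
    k=max(cv2.findContours(m,0,1)[0],key=cv2.contourArea).reshape(-1,2)
    r=cv2.minAreaRect(k);ctr=np.array(r[0])
    P=np.array([onz(c,q,.06) for q in k]);C=onz(c,ctr,.06);print("plate",r,C)
    D=P-C
    for s in(0,1):
        for sg in(1,-1):
            q=D[(np.abs(D[:,1-s])<.055)&(sg*D[:,s]>.06)]
            if len(q)>5: 
                a,b=np.polyfit(q[:,1-s],q[:,s],1);print("side",s,sg,len(q),round(b,4),"yaw",round(np.degrees(np.arctan(a))*(1 if s else -1),2))
    t=((hsv[...,1]<60)&(hsv[...,2]>90))
    L=[];
    for v in list(range(122,165))+list(range(246,268)):
        us=np.where(t[v,272:322])[0]+272
        if 14<len(us)<22: L.append(onz(c,(us.mean(),v),.012))
    L=np.array(L);a,b=np.polyfit(L[:,0],L[:,1],1);print("trunk yaw",np.degrees(np.arctan(a)),"y at centre",a*C[0]+b,len(L))
    return c
E
python3 - <<'E'
from r import *
riser()
E
```

```text
plate ((295.5, 202.0), (56.0, 57.0), 90.0) [ 0.5754935  -0.00349771  0.06      ]
side 0 1 37 0.0815 yaw -2.44
side 0 -1 38 -0.0806 yaw -2.85
side 1 1 38 0.0802 yaw -1.62
side 1 -1 38 -0.0814 yaw -1.13
trunk yaw -4.967327117924732 y at centre -0.005966044696330268 65
```

Riser yaw is about −2° against −5° for the trunking. I make one small corrective regrip, with the pads aligned to the trunking.

>>> move_arm:
  commands:
    - [15.3,35.3,0,0,0,-0.6,60]
    - [15.3,35.3,0,0,0,-0.6,60]
    - [15.3,35.3,0,0,0,-0.6,60]
    - [15.3,35.3,0,0,0,-0.6,60]
    - [15.3,35.3,0,0,0,-0.6,60]
    - [15.3,35.3,0,0,0,-0.6,60]
    - [15.3,35.3,0,0,0,-0.6,60]
    - [15.3,35.3,0,0,0,-0.7,60]
    - [15.3,35.3,0,0,0,-0.7,60]
    - [15.3,35.3,0,0,0,-0.7,60]
    - [0,0,0,0,0,0,60]
    - [0,0,-30,0,0,0,60]
    - [0,0,-30,0,0,0,60]
    - [0,0,-30,0,0,0,60]
    - [0,0,-17,0,0,0,40]
    - [0,0,0,0,0,0,0]
    - [0,0,0,0,0,0,0]
    - [0,0,0,0,0,0,0]
    - [0,0,0,0,0,0,0]
    - [0,0,0,0,0,0,0]
  squeeze: 55

```text
time_s: 15.35
tcp_pos: [0.5721, -0.0862, 0.0732]
eef_rot: [-180.0, -0.1, -5.0]
contact_force: [0.6, -3.0, 0.6]
gripper_width: 0.0101
```

>>> move_arm:
  commands:
    - [0,0,0,0,0,0,0]
    - [0,0,0,0,0,0,0]
    - [-1.5,0,0,0,0,-0.3,0]
    - [-1.5,0,0,0,0,-0.3,0]
    - [-1.5,0,0,0,0,-0.4,0]
    - [0,0,0,0,0,0,0]
    - [0,0,0,0,0,0,0]
    - [0,0,0,0,0,0,60]
    - [0,0,0,0,0,0,60]
    - [0,0,0,0,0,0,60]
    - [0,0,0,0,0,0,60]
    - [0,0,0,0,0,0,60]
    - [0,0,35,0,0,0,60]
    - [0,0,40,0,0,0,60]
    - [-10,-40,35,0,0,0,60]
    - [-25,-50,0,0,0,0,60]
    - [-25,-50,0,0,0,0,60]
    - [-25,-50,0,0,0,0,60]
    - [-25,-50,0,0,0,0,60]
    - [-25,-50,0,0,0,0,60]
  squeeze: 55

```text
time_s: 17.35
tcp_pos: [0.4447, -0.3483, 0.1796]
eef_rot: [-180.0, -0.0, -6.0]
contact_force: [1.5, -0.2, -0.3]
gripper_width: 0.0524
```

```bash
python3 - <<'E'
from m import *
from r import *
c=riser()
for j in jars(c):
    if j[2]<14: print(j[:5])
# cross-check one jar in both views: project predicted lid top into side view
s=capture("side")
print(proj(s,[.565,.293,.07]),proj(s,[.456,.394,.062]))
E
```

```text
plate ((295.41131591796875, 202.5395965576172), (56.90276336669922, 56.294639587402344), 2.4895529747009277) [ 0.57392229 -0.00320729  0.06      ]
side 0 1 38 0.0814 yaw -3.48
side 0 -1 38 -0.0808 yaw -3.48
side 1 1 37 0.0813 yaw -3.23
side 1 -1 37 -0.0816 yaw -4.17
trunk yaw -4.967327117924732 y at centre -0.005829484692645506 65
([0.392, 0.333], [181.6, 267.2], 11.6, 381.5, 47)
([0.419, 0.252], [209.0, 257.4], 11.7, 381.5, 49)
([0.456, 0.394], [160.7, 245.8], 12.1, 389.5, 45)
([0.478, 0.316], [187.3, 237.7], 11.8, 387.0, 174)
([0.502, 0.226], [217.6, 229.1], 11.7, 386.5, 183)
([0.565, 0.293], [194.8, 208.2], 11.6, 383.0, 177)
([0.742, 0.209], [222.5, 148.5], 9.8, 124.5, 93)
[232.28088488 181.79973017] [188.57553345 184.58576215]
```

Riser square to within about 1.5° and straddling the trunking, and the side-view projections agree with the measured jars. Now the first lidded jar, at (0.502, 0.226).

>>> move_arm:
  commands:
    - [4.1,41,0,0,0,0,75]
    - [4.1,41,0,0,0,0,75]
    - [4.1,41,0,0,0,0,75]
    - [4.1,41,0,0,0,0,75]
    - [4.1,41,0,0,0,0,75]
    - [4.1,41,0,0,0,0,75]
    - [4.1,41,0,0,0,0,75]
    - [4.1,41,0,0,0,0,75]
    - [4.1,41,0,0,0,0,75]
    - [4.1,41,0,0,0,0,75]
    - [4.1,41,0,0,0,0,75]
    - [4.1,41,0,0,0,0,75]
    - [4.1,41,0,0,0,0,75]
    - [4.1,41,0,0,0,0,75]
    - [0,0,0,0,0,0,75]
    - [0,0,-40,0,0,0,75]
    - [0,0,-40,0,0,0,75]
    - [0,0,-30,0,0,0,75]
    - [0,0,-18,0,0,0,75]

```text
time_s: 19.35
tcp_pos: [0.5019, 0.2261, 0.0489]
eef_rot: [179.9, 0.2, -6.0]
contact_force: [-0.0, -0.6, 0.6]
gripper_width: 0.0658
```

>>> move_arm:
  commands:
    - [0,0,0,0,0,0,40]
    - [0,0,0,0,0,0,20]
    - [0,0,0,0,0,0,20]
    - [0,0,0,0,0,0,20]
    - [0,0,0,0,0,0,20]
    - [0,0,0,0,0,0,20]
    - [0,0,25,0,0,0,20]
    - [0,0,35,0,0,0,20]
    - [0,0,35,0,0,0,20]
    - [0,0,35,0,0,0,20]
  squeeze: 25

```text
time_s: 20.35
tcp_pos: [0.5029, 0.2269, 0.1829]
eef_rot: [-180.0, 0.0, -6.0]
contact_force: [1.2, 0.6, -2.5]
gripper_width: 0.0453
```

>>> move_arm:
  commands:
    - [15.8,-28,0,0,0,0,20]
    - [15.8,-28,0,0,0,0,20]
    - [15.8,-28,0,0,0,0,20]
    - [15.8,-28,0,0,0,0,20]
    - [15.8,-28,0,0,0,0,20]
    - [15.8,-28,0,0,0,0,20]
    - [15.8,-28,0,0,0,0,20]
    - [0,0,0,0,0,0,20]
    - [0,0,-25,0,0,0,20]
    - [0,0,-25,0,0,0,20]
    - [0,0,-12,0,0,0,20]
    - [0,0,-5,0,0,0,20]
    - [0,0,-3,0,0,0,20]
    - [0,0,0,0,0,0,20]

```text
time_s: 21.75
tcp_pos: [0.6144, 0.0315, 0.1121]
eef_rot: [-180.0, -0.0, -6.0]
contact_force: [0.8, 0.0, -1.7]
gripper_width: 0.0451
```

>>> move_arm:
  commands:
    - [0,0,-1,0,0,0,20]
    - [0,0,-1,0,0,0,20]
    - [0,0,0,0,0,0,65]
    - [0,0,0,0,0,0,65]
    - [0,0,0,0,0,0,65]
    - [0,0,30,0,0,0,65]
    - [0,0,40,0,0,0,75]
    - [0,0,0,0,0,0,75]

```text
time_s: 22.55
tcp_pos: [0.6173, 0.0316, 0.1855]
eef_rot: [-179.9, -0.5, -6.0]
contact_force: [0.7, 0.2, -0.4]
gripper_width: 0.0643
```

```bash
python3 - <<'E'
from m import *
for j in jars(capture("top")):
    if j[2]<14: print(j[:5])
E
```

```text
([0.392, 0.333], [181.6, 267.1], 11.7, 379.0, 49)
([0.456, 0.394], [160.7, 245.8], 12.1, 390.5, 46)
([0.476, 0.326], [183.9, 238.4], 11.6, 244.0, 186)
```

>>> move_arm:
  commands:
    - [-15.8,36.2,0,0,0,0,60]
    - [-15.8,36.2,0,0,0,0,60]
    - [-15.8,36.2,0,0,0,0,60]
    - [-15.8,36.2,0,0,0,0,60]
    - [-15.8,36.2,0,0,0,0,60]
    - [-15.8,36.2,0,0,0,0,60]
    - [-15.8,36.2,0,0,0,0,60]
    - [-15.8,36.2,0,0,0,0,60]
    - [-15.8,36.2,0,0,0,0,60]
    - [-15.8,36.2,0,0,0,0,60]
    - [0,0,0,0,0,0,60]
    - [0,0,-40,0,0,0,60]
    - [0,0,-40,0,0,0,60]
    - [0,0,-20,0,0,0,60]
    - [0,0,-10,0,0,0,60]
    - [0,0,0,0,0,0,60]

```text
time_s: 24.2
tcp_pos: [0.4556, 0.3921, 0.068]
eef_rot: [179.8, 0.1, -6.1]
contact_force: [-0.2, 1.0, 0.3]
gripper_width: 0.0525
```

>>> move_arm:
  commands:
    - [0,2,-10,0,0,0,60]
    - [0,0,-8,0,0,0,60]
    - [0,0,0,0,0,0,30]
    - [0,0,0,0,0,0,10]
    - [0,0,0,0,0,0,10]
    - [0,0,0,0,0,0,10]
    - [0,0,0,0,0,0,10]
    - [0,0,0,0,0,0,10]
    - [0,0,30,0,0,0,10]
    - [0,0,40,0,0,0,10]
    - [0,0,50,0,0,0,10]
    - [0,0,20,0,0,0,10]
  squeeze: 15

```text
time_s: 25.4
tcp_pos: [0.4574, 0.3966, 0.1967]
eef_rot: [-179.7, -0.2, -6.0]
contact_force: [0.2, 0.6, 0.1]
gripper_width: 0.0353
```

>>> move_arm:
  commands:
    - [-2.6,-38.1,0,0,0,0,10]
    - [-2.6,-38.1,0,0,0,0,10]
    - [-2.6,-38.1,0,0,0,0,10]
    - [-2.6,-38.1,0,0,0,0,10]
    - [-2.6,-38.1,0,0,0,0,10]
    - [-2.6,-38.1,0,0,0,0,10]
    - [-2.6,-38.1,0,0,0,0,10]
    - [-2.6,-38.1,0,0,0,0,10]
    - [-2.6,-38.1,0,0,0,0,10]
    - [-2.6,-38.1,0,0,0,0,10]
    - [-2.6,-38.1,0,0,0,0,10]
    - [-2.6,-38.1,0,0,0,0,10]
    - [-2.6,-38.1,0,0,0,0,10]
    - [-2.6,-38.1,0,0,0,0,10]
    - [-2.6,-38.1,0,0,0,0,10]
    - [-2.6,-38.1,0,0,0,0,10]
    - [-2.6,-38.1,0,0,0,0,10]
    - [-2.6,-38.1,0,0,0,0,10]
    - [0,0,0,0,0,0,10]

```text
time_s: 27.3
tcp_pos: [0.4085, -0.2939, 0.1911]
eef_rot: [180.0, 0.0, -6.2]
contact_force: [-0.5, 0.1, -1.1]
gripper_width: 0.0347
```

>>> move_arm:
  commands:
    - [0,0,-45,0,0,0,10]
    - [0,0,-45,0,0,0,10]
    - [0,0,-30,0,0,0,10]
    - [0,0,-12,0,0,0,10]
    - [0,0,0,0,0,0,10]
    - [0,0,0,0,0,0,55]
    - [0,0,0,0,0,0,55]
    - [0,0,0,0,0,0,55]
    - [0,0,40,0,0,0,55]
    - [0,0,45,0,0,0,75]
    - [0,0,45,0,0,0,75]

```text
time_s: 28.4
tcp_pos: [0.409, -0.2906, 0.192]
eef_rot: [180.0, -0.0, -6.0]
contact_force: [0.3, 0.6, 0.1]
gripper_width: 0.059
```

```bash
python3 - <<'E'
from m import *
c=capture("top")
for j in jars(c):
    if j[2]<14: print(j[:5])
cv2.imwrite("pics/t7.png",cv2.resize(c["frame"][130:300,130:470],(800,400)))
E
```

```text
([0.392, 0.333], [181.6, 267.2], 11.5, 379.5, 46)
([0.419, 0.252], [209.0, 257.5], 11.7, 380.5, 48)
([0.478, 0.316], [187.3, 237.7], 11.8, 387.0, 171)
([0.565, 0.293], [194.6, 208.2], 11.5, 376.5, 174)
([0.621, 0.029], [283.7, 188.0], 11.9, 408.0, 181)
([0.742, 0.209], [222.5, 148.5], 9.8, 124.5, 91)
```

View pics/t7.png

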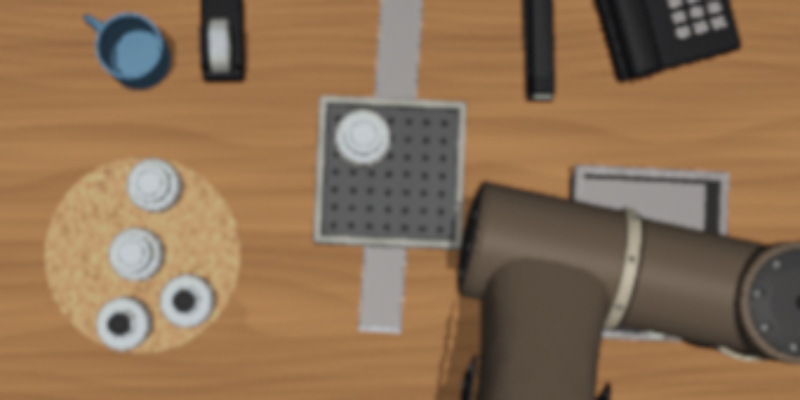

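The top view shows the lidded jar upright on the riser at (362,136), the riser still square, and the four remaining jars unmoved. Next is the lidded jar at (0.478, 0.316).

>>> move_arm:
  commands:
    - [4.3,37.9,0,0,0,0,75]
    - [4.3,37.9,0,0,0,0,75]
    - [4.3,37.9,0,0,0,0,75]
    - [4.3,37.9,0,0,0,0,75]
    - [4.3,37.9,0,0,0,0,75]
    - [4.3,37.9,0,0,0,0,75]
    - [4.3,37.9,0,0,0,0,75]
    - [4.3,37.9,0,0,0,0,75]
    - [4.3,37.9,0,0,0,0,75]
    - [4.3,37.9,0,0,0,0,75]
    - [4.3,37.9,0,0,0,0,75]
    - [4.3,37.9,0,0,0,0,75]
    - [4.3,37.9,0,0,0,0,75]
    - [4.3,37.9,0,0,0,0,75]
    - [4.3,37.9,0,0,0,0,75]
    - [4.3,37.9,0,0,0,0,75]
    - [0,0,0,0,0,0,75]
    - [0,0,-45,0,0,0,75]
    - [0,0,-45,0,0,0,75]
    - [0,0,0,0,0,0,75]

```text
time_s: 30.45
tcp_pos: [0.4751, 0.3127, 0.0949]
eef_rot: [179.6, 0.3, -6.1]
contact_force: [-0.5, -2.0, -0.5]
gripper_width: 0.0654
```

>>> move_arm:
  commands:
    - [0,0,-30,0,0,0,75]
    - [0,0,-21,0,0,0,75]
    - [0,0,0,0,0,0,40]
    - [0,0,0,0,0,0,20]
    - [0,0,0,0,0,0,20]
    - [0,0,0,0,0,0,20]
    - [0,0,0,0,0,0,20]
    - [0,0,0,0,0,0,20]
  squeeze: 25

```text
time_s: 31.25
tcp_pos: [0.4791, 0.3166, 0.0509]
eef_rot: [-179.9, -0.1, -6.0]
contact_force: [-0.8, -1.2, 7.2]
gripper_width: 0.0452
```

>>> move_arm:
  commands:
    - [0,0,25,0,0,0,20]
    - [0,0,40,0,0,0,20]
    - [0,0,45,0,0,0,20]
    - [0,0,25,0,0,0,20]
    - [7.4,-35,0,0,0,0,20]
    - [7.4,-35,0,0,0,0,20]
    - [7.4,-35,0,0,0,0,20]
    - [7.4,-35,0,0,0,0,20]
    - [7.4,-35,0,0,0,0,20]
    - [7.4,-35,0,0,0,0,20]
    - [7.4,-35,0,0,0,0,20]
    - [7.4,-35,0,0,0,0,20]
    - [0,0,0,0,0,0,20]
    - [0,0,-25,0,0,0,20]
    - [0,0,-25,0,0,0,20]
    - [0,0,-15,0,0,0,20]
    - [0,0,-5,0,0,0,20]
    - [0,0,-3,0,0,0,20]
    - [0,0,0,0,0,0,20]

```text
time_s: 33.15
tcp_pos: [0.5376, 0.0361, 0.1112]
eef_rot: [-180.0, -0.0, -6.0]
contact_force: [0.1, 0.6, -2.4]
gripper_width: 0.0453
```

>>> move_arm:
  commands:
    - [0,0,-1,0,0,0,20]
    - [0,0,-1,0,0,0,20]
    - [0,0,0,0,0,0,65]
    - [0,0,0,0,0,0,65]
    - [0,0,0,0,0,0,65]
    - [0,0,30,0,0,0,65]
    - [0,0,40,0,0,0,65]
    - [-16.9,30.9,0,0,0,0,60]
    - [-16.9,30.9,0,0,0,0,60]
    - [-16.9,30.9,0,0,0,0,60]
    - [-16.9,30.9,0,0,0,0,60]
    - [-16.9,30.9,0,0,0,0,60]
    - [-16.9,30.9,0,0,0,0,60]
    - [-16.9,30.9,0,0,0,0,60]
    - [0,0,0,0,0,0,60]
    - [0,0,-40,0,0,0,60]
    - [0,0,-40,0,0,0,60]
    - [0,0,-25,0,0,0,60]
    - [0,0,0,0,0,0,60]

```text
time_s: 35.05
tcp_pos: [0.4174, 0.2499, 0.0707]
eef_rot: [179.7, 0.2, -6.1]
contact_force: [0.6, 0.5, 0.5]
gripper_width: 0.0525
```

>>> move_arm:
  commands:
    - [0,0,-12,0,0,0,60]
    - [0,0,-8,0,0,0,60]
    - [0,0,0,0,0,0,30]
    - [0,0,0,0,0,0,10]
    - [0,0,0,0,0,0,10]
    - [0,0,0,0,0,0,10]
    - [0,0,0,0,0,0,10]
    - [0,0,0,0,0,0,10]
    - [0,0,30,0,0,0,10]
    - [0,0,40,0,0,0,10]
    - [0,0,50,0,0,0,10]
    - [0,0,25,0,0,0,10]
  squeeze: 15

```text
time_s: 36.25
tcp_pos: [0.4199, 0.2528, 0.2027]
eef_rot: [-179.8, -0.2, -6.0]
contact_force: [-0.2, 1.2, -0.7]
gripper_width: 0.0354
```

>>> move_arm:
  commands:
    - [2,-36.2,0,0,0,0,10]
    - [2,-36.2,0,0,0,0,10]
    - [2,-36.2,0,0,0,0,10]
    - [2,-36.2,0,0,0,0,10]
    - [2,-36.2,0,0,0,0,10]
    - [5,-36.2,0,0,0,0,10]
    - [5,-36.2,0,0,0,0,10]
    - [5,-36.2,0,0,0,0,10]
    - [5,-36.2,0,0,0,0,10]
    - [5,-36.2,0,0,0,0,10]
    - [14,-36.2,0,0,0,0,10]
    - [14,-36.2,0,0,0,0,10]
    - [14,-36.2,0,0,0,0,10]
    - [14,-36.2,0,0,0,0,10]
    - [14,-36.2,0,0,0,0,10]
    - [0,0,0,0,0,0,10]
    - [0,0,0,0,0,0,10]

```text
time_s: 37.95
tcp_pos: [0.5234, -0.2916, 0.1975]
eef_rot: [-180.0, 0.1, -6.2]
contact_force: [-0.0, 0.8, 0.3]
gripper_width: 0.0354
```

>>> move_arm:
  commands:
    - [0,0,-45,0,0,0,10]
    - [0,0,-45,0,0,0,10]
    - [0,0,-30,0,0,0,10]
    - [0,0,-16,0,0,0,10]
    - [0,0,0,0,0,0,10]
    - [0,0,0,0,0,0,55]
    - [0,0,0,0,0,0,55]
    - [0,0,0,0,0,0,55]
    - [0,0,40,0,0,0,55]
    - [0,0,45,0,0,0,75]
    - [0,0,45,0,0,0,75]
    - [-20,-40,0,0,0,0,75]
    - [-20,-40,0,0,0,0,75]

```text
time_s: 39.25
tcp_pos: [0.4852, -0.3714, 0.1961]
eef_rot: [179.9, -0.3, -5.9]
contact_force: [0.8, -0.2, -0.7]
gripper_width: 0.0652
```

```bash
python3 - <<'E'
from m import *
from r import *
c=riser()
for j in jars(c):
    if j[2]<14: print(j[:5])
cv2.imwrite("pics/t8.png",cv2.resize(c["frame"][130:300,130:470],(800,400)))
E
```

```text
plate ((307.5, 203.0), (56.0, 33.0), 90.0) [ 0.57201439 -0.03836547  0.06      ]
side 0 1 43 0.0776 yaw -2.2
side 0 -1 43 -0.0772 yaw -2.11
trunk yaw -4.967327117924732 y at centre -0.005663661685896125 65
([0.392, 0.333], [181.6, 267.2], 11.6, 381.5, 48)
([0.541, 0.034], [282.5, 214.8], 12.0, 418.0, 184)
([0.565, 0.293], [194.9, 208.2], 11.6, 385.0, 178)
([0.621, 0.029], [283.6, 188.0], 12.0, 415.0, 182)
([0.742, 0.209], [222.5, 148.5], 9.8, 124.5, 94)
```

View pics/t8.png

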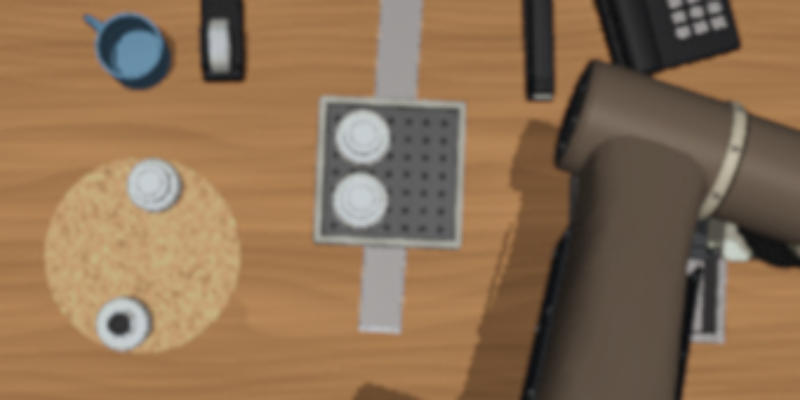

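Two lidded jars stand on the riser at (362,136) and (360,200), and two jars remain on the mat. Next is the last lidded one at (0.565, 0.293).

>>> move_arm:
  commands:
    - [4.5,36.9,0,0,0,0,75]
    - [4.5,36.9,0,0,0,0,75]
    - [4.5,36.9,0,0,0,0,75]
    - [4.5,36.9,0,0,0,0,75]
    - [4.5,36.9,0,0,0,0,75]
    - [4.5,36.9,0,0,0,0,75]
    - [4.5,36.9,0,0,0,0,75]
    - [4.5,36.9,0,0,0,0,75]
    - [4.5,36.9,0,0,0,0,75]
    - [4.5,36.9,0,0,0,0,75]
    - [4.5,36.9,0,0,0,0,75]
    - [4.5,36.9,0,0,0,0,75]
    - [4.5,36.9,0,0,0,0,75]
    - [4.5,36.9,0,0,0,0,75]
    - [4.5,36.9,0,0,0,0,75]
    - [4.5,36.9,0,0,0,0,75]
    - [4.5,36.9,0,0,0,0,75]
    - [4.5,36.9,0,0,0,0,75]
    - [0,0,-45,0,0,0,75]
    - [0,0,-45,0,0,0,75]

```text
time_s: 41.3
tcp_pos: [0.5658, 0.2956, 0.1036]
eef_rot: [-179.8, -0.2, -5.9]
contact_force: [0.1, 0.2, -0.7]
gripper_width: 0.0657
```

>>> move_arm:
  commands:
    - [0,0,0,0,0,0,75]

```text
time_s: 41.4
tcp_pos: [0.5614, 0.2911, 0.0972]
eef_rot: [179.6, 0.4, -6.1]
contact_force: [-1.1, -0.7, -0.3]
gripper_width: 0.0657
```

>>> move_arm:
  commands:
    - [0,0,-30,0,0,0,75]
    - [1,0,-20,0,0,0,75]
    - [0,0,0,0,0,0,40]
    - [0,0,0,0,0,0,20]
    - [0,0,0,0,0,0,20]
    - [0,0,0,0,0,0,20]
    - [0,0,0,0,0,0,20]
    - [0,0,0,0,0,0,20]
  squeeze: 25

```text
time_s: 42.2
tcp_pos: [0.5671, 0.2939, 0.0551]
eef_rot: [-179.9, -0.2, -6.0]
contact_force: [-1.1, -1.7, 7.9]
gripper_width: 0.0457
```

>>> move_arm:
  commands:
    - [0,0,25,0,0,0,20]
    - [0,0,45,0,0,0,20]
    - [0,0,45,0,0,0,20]
    - [0,0,45,0,0,0,20]
    - [0,-33.6,0,0,0,0,20]
    - [0,-33.6,0,0,0,0,20]
    - [0,-33.6,0,0,0,0,20]
    - [0,-33.6,0,0,0,0,20]
    - [0,-33.6,0,0,0,0,20]
    - [0,-33.6,0,0,0,0,20]
    - [0,-33.6,0,0,0,0,20]
    - [0,-33.6,0,0,0,0,20]
    - [0,-33.6,0,0,0,0,20]
    - [3,-33.6,0,0,0,0,20]
    - [0,0,0,0,0,0,20]
    - [0,0,-35,0,0,0,20]
    - [0,0,-35,0,0,0,20]
    - [0,0,-20,0,0,0,20]
    - [0,0,-5,0,0,0,20]
    - [0,0,0,0,0,0,20]

```text
time_s: 44.2
tcp_pos: [0.5689, -0.0426, 0.1177]
eef_rot: [180.0, 0.0, -6.0]
contact_force: [-0.0, -0.7, -1.3]
gripper_width: 0.0453
```

>>> move_arm:
  commands:
    - [0,0,-2,0,0,0,20]
    - [0,0,-2,0,0,0,20]
    - [0,0,0,0,0,0,20]
    - [0,0,0,0,0,0,62]
    - [0,0,0,0,0,0,62]
    - [0,0,0,0,0,0,62]
    - [0,0,35,0,0,0,62]
    - [0,0,45,0,0,0,62]
    - [-16.1,34.2,0,0,0,0,60]
    - [-16.1,34.2,0,0,0,0,60]
    - [-16.1,34.2,0,0,0,0,60]
    - [-16.1,34.2,0,0,0,0,60]
    - [-16.1,34.2,0,0,0,0,60]
    - [-16.1,34.2,0,0,0,0,60]
    - [-16.1,34.2,0,0,0,0,60]
    - [-16.1,34.2,0,0,0,0,60]
    - [-16.1,34.2,0,0,0,0,60]
    - [-16.1,34.2,0,0,0,0,60]
    - [-16.1,34.2,0,0,0,0,60]
    - [0,0,0,0,0,0,60]

```text
time_s: 46.2
tcp_pos: [0.3907, 0.3369, 0.1938]
eef_rot: [-179.9, -0.0, -5.8]
contact_force: [-0.1, -0.2, 0.0]
gripper_width: 0.0523
```

```bash
python3 - <<'E'
from m import *
c=capture("top")
for j in jars(c):
    if j[2]<14: print(j[:5])
s=get_state();print(s["tcp_pos"],s["contact_force"])
c=capture("side");cv2.imwrite("pics/s9.png",cv2.resize(c["frame"][120:390,130:450],(711,600)))
E
```

```text
([0.541, 0.034], [282.6, 214.7], 11.9, 410.5, 176)
([0.572, -0.048], [309.9, 203.9], 11.9, 402.5, 177)
([0.621, 0.029], [283.7, 187.9], 11.8, 403.5, 176)
([0.742, 0.209], [222.5, 148.5], 9.7, 122.5, 88)
[0.39104672 0.33518746 0.19357233] [-0.74316801 -0.35855793  0.46308294]
```

View pics/s9.png

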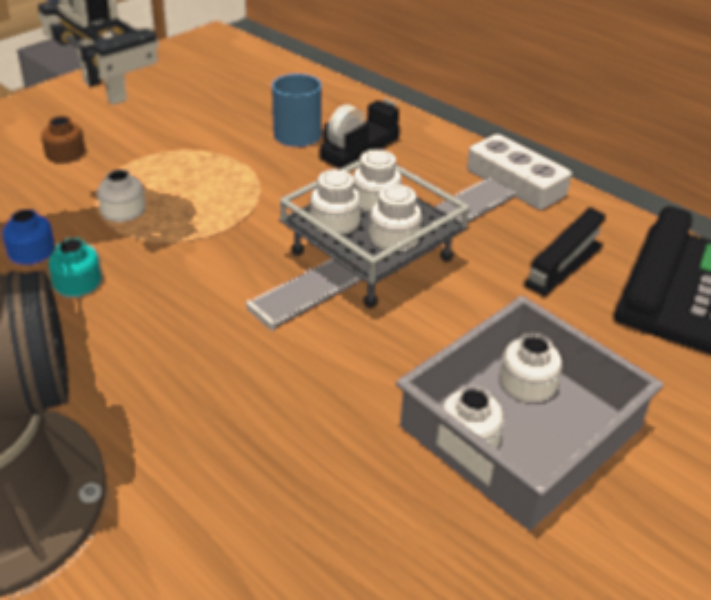

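The side view shows three lidded jars upright on the riser and two empties upright in the bin. The last empty is at (120,195), and I check whether it was knocked.

```bash
python3 - <<'E'
from m import *
c=capture("side");k=711/320
P=lambda p:((proj(c,p)-[130,120])*k).round(0)
print(P([.392,.333,.062]),P([.392,.333,.002]))
m=np.array([118/k+130,175/k+120]);print("neck top",onz(c,m,.062)); print("base mid",onz(c,(122/k+130,206/k+120),.012))
E
```

```text
[118. 175.] [123. 209.]
neck top [0.39215788 0.33207709 0.062     ]
base mid [0.38822653 0.32714184 0.012     ]
```

Not moved, so I descend.

>>> move_arm:
  commands:
    - [0,-1,-45,0,0,0,60]
    - [0,0,-45,0,0,0,60]
    - [0,0,-35,0,0,0,60]
    - [0,0,-18,0,0,0,60]
    - [0,0,0,0,0,0,60]
    - [0,0,0,0,0,0,30]
    - [0,0,0,0,0,0,10]
    - [0,0,0,0,0,0,10]
    - [0,0,0,0,0,0,10]
    - [0,0,0,0,0,0,10]
    - [0,0,0,0,0,0,10]
    - [0,0,30,0,0,0,10]
    - [0,0,40,0,0,0,10]
    - [0,0,50,0,0,0,10]
    - [0,0,30,0,0,0,10]
  squeeze: 15

```text
time_s: 47.85
tcp_pos: [0.3924, 0.3332, 0.2043]
eef_rot: [-179.8, -0.1, -6.0]
contact_force: [-0.1, 0.8, -0.2]
gripper_width: 0.0349
```

>>> move_arm:
  commands:
    - [4,-36.7,0,0,0,0,10]
    - [4,-36.7,0,0,0,0,10]
    - [4,-36.7,0,0,0,0,10]
    - [4,-36.7,0,0,0,0,10]
    - [4,-36.7,0,0,0,0,10]
    - [4,-36.7,0,0,0,0,10]
    - [4,-36.7,0,0,0,0,10]
    - [4,-36.7,0,0,0,0,10]
    - [4,-36.7,0,0,0,0,10]
    - [4,-36.7,0,0,0,0,10]
    - [4,-36.7,0,0,0,0,10]
    - [4,-36.7,0,0,0,0,10]
    - [4,-36.7,0,0,0,0,10]
    - [4,-36.7,0,0,0,0,10]
    - [4,-36.7,0,0,0,0,10]
    - [4,-36.7,0,0,0,0,10]
    - [4,-36.7,0,0,0,0,10]
    - [4,-36.7,0,0,0,0,10]
    - [4,-36.7,0,0,0,0,10]
    - [0,0,0,0,0,0,10]

```text
time_s: 49.85
tcp_pos: [0.4678, -0.3681, 0.1996]
eef_rot: [180.0, 0.1, -6.2]
contact_force: [0.2, 1.0, -0.1]
gripper_width: 0.0352
```

>>> move_arm:
  commands:
    - [0,0,-45,0,0,0,10]
    - [0,0,-45,0,0,0,10]
    - [0,0,-30,0,0,0,10]
    - [0,0,-15,0,0,0,10]
    - [0,0,0,0,0,0,10]
    - [0,0,0,0,0,0,50]
    - [0,0,0,0,0,0,50]
    - [0,0,0,0,0,0,50]
    - [0,0,40,0,0,0,50]
    - [0,0,45,0,0,0,50]
    - [0,0,45,0,0,0,50]
    - [0,-45,0,0,0,0,50]
    - [0,-45,0,0,0,0,50]
    - [0,-45,0,0,0,0,50]
    - [0,-45,0,0,0,0,50]

```text
time_s: 51.35
tcp_pos: [0.468, -0.5466, 0.1972]
eef_rot: [179.9, -0.1, -6.0]
contact_force: [1.3, 0.7, -1.3]
gripper_width: 0.044
```

```bash
python3 - <<'E'
from m import *
c=capture("top");a=cv2.resize(c["frame"][90:300,130:470],(486,300))
for j in jars(c):
    if j[2]<14: print(j[:5])
b=cv2.resize(capture("side")["frame"][100:380,130:480],(500,400));a=cv2.resize(c["frame"][90:300,130:430],(300,210))
o=np.zeros((400,800,3),np.uint8);o[:,:500]=b;o[:210,500:]=a;cv2.imwrite("pics/f.png",o)
E
```

```text
([0.41, -0.295], [394.2, 257.2], 10.5, 317.5, 23)
([0.541, 0.034], [282.5, 214.8], 12.0, 418.0, 182)
([0.573, -0.048], [309.9, 203.7], 12.1, 414.5, 184)
([0.621, 0.029], [283.6, 188.0], 12.0, 413.0, 181)
([0.742, 0.209], [222.5, 148.5], 9.8, 124.5, 93)
```

View pics/f.png

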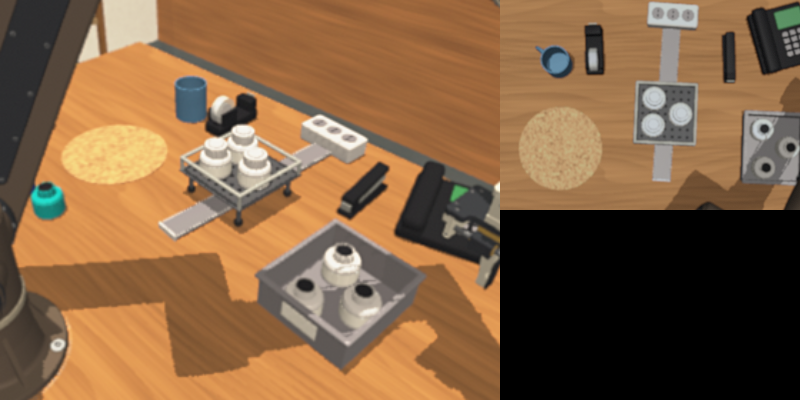

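The last view shows three lidded jars on the square riser, three empties in the bin, the mat clear and the bystanders in place. I hand in.

```bash
python3 -c "
from plant import *
print(close_job())"
```

```text
the job is handed in; nothing more can be done
None
```

The job is handed in after about 51 s of the 210 s allowed, and the last camera check showed everything where it should be.

- **Riser:** I turned it by its rail, without lifting it off, and released it before any jar was moved. The rail slipped in the grip, so it took three grips. The last measurement put it at about −3.6°, against −5.0° for the trunking, so it is about 1.4° off square. Its centre is within about 3 mm of the trunking's centre line. I judged all four feet to be on the desk from the views and the geometry; I did not measure foot heights at the end.
- **Jars:** There were three lidded jars and three without lids. The lidded ones stand upright on the riser, the open ones are upright in the side bin, and the mat is empty.
- **Left alone:** The mug, stapler and tape dispenser are where they started, as far as the pictures show. I did not touch the brown, blue and turquoise look-alikes.
- **Forces:** The wrist-force readings returned after each move stayed under about 10 N. I saw no jar get knocked aside.
- **Check that disagreed:** One later automatic riser measurement gave about −2.2°. Jars were covering part of the plate by then and it saw only half of it, so I relied on the earlier clear view and the pictures.

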